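# Lock the bottle into the tilted-cup mixer and shut the guard

## Robot

A 6-joint arm with a two-finger parallel gripper is mounted at the origin on a cart in front of the work surface, level with it; the furniture and walls round the work are solid. World frame = base frame: x ahead of the robot, y to its left, z up, the work surface at z = 0. Lengths are in m, angles in degrees, forces in N, time in s.
With the tool pointing down it reaches from about 0.425 to 0.95 m from the base axis. Payload 14.7 kg.
Tool frame: the origin (TCP) lies midway between the tips of the shut fingers; the grasp point (between the pads) lies 19 mm behind it (env.pinch_z is the distance from the TCP to the grasp point, in m); z points along the fingers, y is the line along which they close (so a half turn about z gives the same grasp; the last joint's range is limited). The gripper opens to 85 mm and grips with 20 to 120 N. Pads are 22 mm wide; open, the fingers measure 114 mm over their backs; the gripper's body (76 mm by 85 mm) begins 54 mm behind the grasp point. The pads swing forward as they close: fully open they stand 13 mm farther back than shut.
Start: joints at [65.798, 27.513, 91.461, -0, 61.026, -2.67], TCP at [0.239, 0.605, 0.231] pointing down, gripper open.
Joint ranges: [-157.49, 157.49], [-46.99, 117.5], [13.45, 153.17], [-89.5, 269.5], [5.16, 153.95], [-167.48, 167.48]. Speed limits (degrees/s): [108.29, 108.29, 136.94, 172.46, 172.46, 172.46].

## Interface

Orientations are given as a 3x3 rotation matrix whose columns are the frame's x, y, z axes.
In Python, from workcell import env gives the robot as it stands.
- The arm moves only by the tool carry_out, never from a script. Its argument "targets" is a list that holds one entry, the list of rows, each a list of 7 numbers: the closure, from -1 (fully open) to 1 (shut), then the shift along the world's x, y, z each as a share of 0.15 m, from -1 to 1, then the turn, a rotation vector about the world's x, y, z each as a share of 0.5 rad, from -1 to 1. A call has 1 to 8 rows; each row is the pose to reach, as a shift and turn from the pose commanded when the call began; what a row does not reach only later rows make up. A row lasts 1/12 s, in which the tool goes at most 41.7 mm and 7.16 degrees, less where a joint would pass 70% of its speed; a pose out of reach is approached as far as the arm can. A call with a number of a shift or a turn outside -1 to 1 is refused whole. A call with a gripper value outside its range is refused whole. The fingers move at their own pace and stop on an object; "squeeze" is the grip in N (left out, the last holds). Time passes only in rows, so rows that repeat a pose let the fingers close. It gives the time, the measured TCP pose, the force, the opening and the grip force at its end, in the units of the state.
- env.read_state(): the state, without advancing time (a new reading comes with each control period).
- env.get_image(name): name is "scene" or "top"; returns the picture (420x560x3 uint8, blue, green, red); there is no depth.
- env.camera_params(name): a dict with "mtx" (3x3 intrinsics, pixels), "D" ([k1, k2, p1, p2, k3] as OpenCV has them; the pictures are not rectified), "extrinsics" (4x4, takes a point from camera to world coordinates). Camera axes: x right, y down, z forward; pixel columns grow to the right and rows downward; lengths in m; the calibration is good to about 2 mm. A picture is of the moment at which its call begins. camera_params takes no time and is no camera call.
- env.finish_job(): hands the job in; it is judged then, once.
The state is a dict: "time_s": time; "joint_pos": joint angles; "joint_velocities": joint speeds; "effort": joint torques, N m; "eef_pos": TCP position; "eef_rot": TCP orientation; "contact_force": force on the tool from outside, world axes, zero at the start; "torque": the same for the moment, N m; "gripper_width": opening from 0.0 (shut) to 1.0 (fully open); "grasp_force": force on a finger pad.
Only numpy, scipy, OpenCV 4.12 (cv2) and the standard library are available. Lean on these libraries where they do the work, as an engineer would, in place of code of your own. Each camera call takes 0.05 s, during which the arm holds its last target. There are 200 camera calls.

## Task

The mixer's guard was shut although the dropper bottle in its tilted cup is not clamped yet. Slide the clear guard all the way down, swing the lock collar round clockwise until its pointer stands at the broad locked mark (not on to its end stop), then slide the guard all the way up again. Leave the bottle seated in its cup and the other things on the desk where they are.

Things in the scene. Friction and masses are not known exactly. Their poses are not given: they have to be found in the camera images.
- guard (a joint): Height of the clear sliding guard in front of the mixer, in m: 0 fully down (open), 0.070 fully up (shut); stops at both ends. It slides vertically in two side channels, needs about 8 N to lift and 3 N to lower, and stays where it is left.
- guard_grip (a point): Middle of the guard's handle: a level round bar 13 mm thick and 100 mm long on two bent stems, 25 mm in front of the clear panel and 27 mm above its top rail (rail 156 mm long). Frame: x horizontal, square to the panel, from front to back of the mixer; y along the bar; z up. Height 0.142 m plus the guard joint.
- collar (a joint): Turn of the captive lock collar about the cup's tilted axis, in rad: 0 fully open, 1.20 with its pointer at the middle of the broad locked mark, 1.40 end stop. It grows clockwise seen from above, looking down the axis. It needs about 0.15 N m and stays where it is left; turning it draws two claws in over the bottle's shoulder.
- collar_axis (a point): Point on the cup's axis in the mid-plane of the collar (a dark fluted ring, 98 mm across, 11 mm thick). Frame fixed to the mixer: z along the axis out of the cup, leaning 30 degrees from vertical towards the mixer's front; x uphill to the back; y level, to the mixer's left seen from its front.
- collar_grip (a point): Grip point on the collar's lever: a round black upright post about 19 mm thick that stands parallel to the cup's axis at 62 mm from it, turning with the collar. Free from 29 mm before this point (top of the lever arm) to 14 mm past it (post's end). Frame: z along the axis, out. The post stands to the rear right when open and to the right when locked.
- locked_mark (a point): Middle of the locked mark: a broad black patch (10 mm by 12 mm) on the fixed light flange (120 mm across) under the collar, at the mixer's left, on its top and edge. The collar's pointer is a narrow light bar across its dark top and rim; it passes from the left front round to the left. The open mark is only a small round dot at the left front.
- dropper: Amber dropper bottle, 34 mm thick and 103 mm tall, black ribbed cap, standing loose in the mixer's tilted cup. Origin at the centre of its underside, z along it to the cap. It reaches 63 mm above the collar's mid-plane along the axis.
- cup_floor (a point): Centre of the tilted cup's inner floor, where the bottle's underside rests; 39.5 mm below collar_axis along the axis. Frame as collar_axis.
- mixer: The bench mixer, fixed: white case on a dark plate 134 mm deep and 184 mm wide. Origin under its middle on the desk, x to its back, y to its left seen from its front. Its two guard channels are 114 mm tall at 89 mm either side of the middle; behind the guard the tilted head with lever and bottle reaches 0.20 m.
- squat_jar: White squat screw-cap jar, 68 mm across, 66 mm tall, standing; leave it alone.
- tall_jar: White screw-cap jar, 66 mm across, 80 mm tall, standing; leave it alone.
- petri_dish: Covered petri dish, 65 mm across, 14 mm tall; leave it alone.
- beaker: Glass beaker, 65 mm across, 87 mm tall; leave it alone.
- slide_box: Blue slide box, 77 by 90 by 36 mm; leave it alone.
- black_bottle: Black bottle, 62 mm across, 136 mm tall, standing right of the mixer; leave it alone.
- marker_black: Black and white marker pen lying, 136 mm; leave it alone.

How it is judged (in metres and radians):
On the way, in this order (a step that is already met when the one before it is completed fails the run):
1. the guard is slid fully down (value of joint guard below 0.008 m), for 0.2 s.
2. with the guard down, the collar is turned to the locked mark (value of joint collar between 1.08 and 1.32 rad and value of joint guard below 0.015 m), for 0.2 s.
At the end, for the whole second after the job is handed in: the guard is fully up (within 7 mm), the collar's pointer is at the locked mark (within 0.12 rad), and the bottle is at rest on the cup's floor (within 8 mm, in line with the cup) (value of joint guard above 0.063 m and value of joint collar between 1.08 and 1.32 rad and distance between dropper and cup_floor below 0.008 m and angle between the z axis of dropper and the z axis of cup_floor, either way round below 0.12 rad and linear speed of dropper below 0.02 m/s); the robot touches nothing.
It fails at once if the bottle leaves its seat in the cup (distance between dropper and cup_floor above 0.02 m).
It fails at once if one of the other things on the desk is shoved more than 3 cm aside (distance of any of squat_jar, tall_jar, petri_dish, beaker, slide_box, black_bottle, marker_black from where it was at the start of the episode above 0.03 m).
It also fails if it takes over 54 s, if anything falls off the work surface, if the arm or the gripper's body presses on something with over 40 N, if the wrist force passes 120 N, or if a joint passes its speed limit or range.

## Working session

There is one attempt and no reset: what is moved stays moved. The work goes in short steps, Python scripts to look and compute and a tool call to move; the robot and the scene stay as the last step left them, time stands still between calls to the robot, and variables do not carry over. Pictures are saved under pics/ and viewed, at most 10 in all, crops included, and the job is handed in when it is done.

Besides the shell and the picture viewer there is one more tool, called by a JSON object that holds its "api" and its "payload", one argument or row to a line. carry_out: Moves the arm, as the interface text tells. Shift numbers are shares of 0.15 m and turn numbers shares of 0.5 rad, none past 1 either way. Its arguments: {"type":"object","properties":{"targets":{"type":"array"},"squeeze":{"type":"number"}},"required":["targets"]}

```bash
ls; mkdir -p pics; python3 - <<'E'
from workcell import env
import cv2,numpy as np
for n in("scene","top"):
    cv2.imwrite(f"pics/{n}0.png",env.get_image(n))
    p=env.camera_params(n);print(n,np.round(p["mtx"],1).tolist(),np.round(p["D"],3),np.round(p["extrinsics"],3).tolist())
s=env.read_state();print(s["time_s"],s["eef_pos"],np.round(s["eef_rot"],3).tolist(),env.pinch_z)
E
```

```text
pics
scene [[411.8, 0.0, 279.1], [0.0, 411.8, 212.5], [0.0, 0.0, 1.0]] [-0.065  0.     0.     0.     0.   ] [[0.742, -0.485, 0.463, 0.043], [-0.67, -0.547, 0.501, -0.555], [0.01, -0.682, -0.731, 0.803], [0.0, 0.0, 0.0, 1.0]]
top [[518.9, 0.0, 280.3], [0.0, 518.9, 212.2], [0.0, 0.0, 1.0]] [-0.156  0.     0.     0.     0.   ] [[0.003, -0.976, 0.22, 0.217], [-1.0, -0.002, 0.002, -0.072], [-0.002, -0.22, -0.976, 1.335], [0.0, 0.0, 0.0, 1.0]]
0.1 [0.23842011 0.60429523 0.23072166] [[-0.93, 0.367, -0.0], [0.367, 0.93, -0.001], [0.0, -0.001, -1.0]] 0.0187
```

View pics/scene0.png

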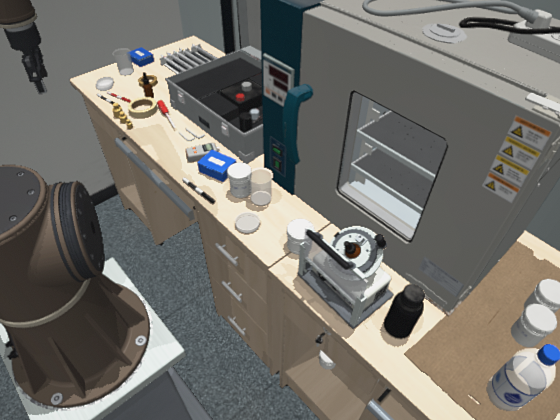

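View pics/top0.png

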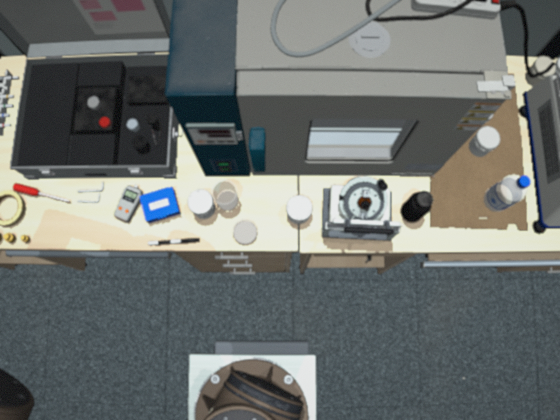

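The scene view shows the mixer at about (345,265), with the black handle bar from (310,235) to (350,268) and the lever post at (380,240). In the top view the mixer is at (360,210), the bar at about (362,230) and the post at (382,186). I'll enlarge both.

```bash
python3 - <<'E'
import cv2,numpy as np
a=cv2.imread("pics/scene0.png")[210:330,280:430];b=cv2.imread("pics/top0.png")[165:265,310:440]
a=cv2.resize(a,(400*150//120*1,400),interpolation=3);b=cv2.resize(b,None,fx=3,fy=4,interpolation=3)
a=cv2.resize(cv2.imread("pics/scene0.png")[220:325,295:395],None,fx=4,fy=4,interpolation=3)
b=cv2.resize(cv2.imread("pics/top0.png")[168:268,316:416],None,fx=4,fy=4,interpolation=3)
o=np.zeros((420,800,3),np.uint8);o[:420,:400]=a;o[:400,400:]=b
cv2.imwrite("pics/z0.png",o)
E
```

```text
(no output)
```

View pics/z0.png

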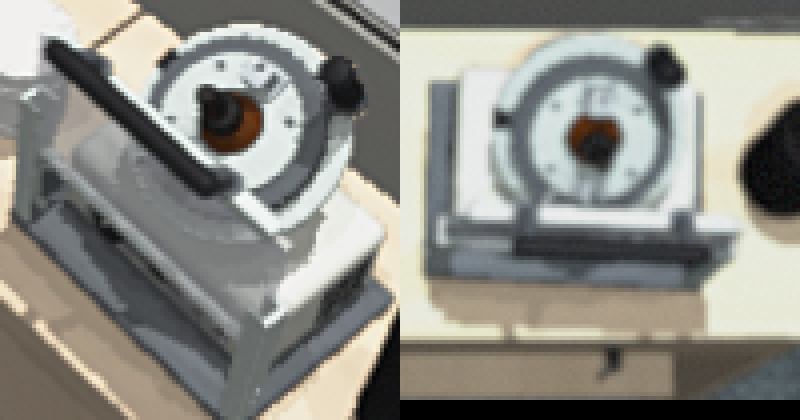

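```bash
cat > h.py <<'E'
import cv2,numpy as np
from workcell import env
def ray(n,uv):
    p=env.camera_params(n);q=cv2.undistortPoints(np.float64([[uv]]),p["mtx"],p["D"])[0,0]
    T=np.array(p["extrinsics"]);return T[:3,3],T[:3,:3]@np.array([q[0],q[1],1])
def onz(n,uv,z):
    o,d=ray(n,uv);return o+d*(z-o[2])/d[2]
def tri(a,b):
    o1,d1=ray("scene",a);o2,d2=ray("top",b)
    s=np.linalg.lstsq(np.c_[d1,-d2],o2-o1,rcond=None)[0]
    p,q=o1+s[0]*d1,o2+s[1]*d2;return (p+q)/2,np.linalg.norm(p-q)
def proj(n,P):
    p=env.camera_params(n);T=np.linalg.inv(p["extrinsics"])
    return cv2.projectPoints(np.float64(P).reshape(-1,3),cv2.Rodrigues(T[:3,:3])[0],T[:3,3],p["mtx"],p["D"])[0][:,0]
E
python3 - <<'E'
from h import *
np.set_printoptions(precision=4,suppress=True)
for n,(x0,y0,x1,y1) in {"scene":(295,220,395,325),"top":(316,168,405,245)}.items():
    im=cv2.imread(f"pics/{n}0.png")[y0:y1,x0:x1].max(2)
    for th in(60,):
        k,l,st,c=cv2.connectedComponentsWithStats((im<th).astype(np.uint8))
        for i in range(1,k):
            if st[i,4]>8:
                r=cv2.minAreaRect(np.argwhere(l==i)[:,::-1].astype(np.float32))
                print(n,th,st[i],c[i]+[x0,y0],np.round(np.array(cv2.boxPoints(r))+[x0,y0],1).tolist())
S=lambda x,y:(295+x/4,220+y/4)
T=lambda x,y:(316+(x-400)/4,168+y/4)
for nm,a,b in[("barL",S(50,48),T(517,246)),("barR",S(215,186),T(708,248)),("post",S(343,72),T(664,62)),("cap",S(210,98),T(597,152)),("mark",S(165,60),T(503,118))]:
    print(nm,*tri(a,b))
for z in(.212,.205): print(z,onz("scene",S(50,48),z),onz("scene",S(215,186),z),onz("top",T(517,246),z),onz("top",T(708,248),z))
print("plate top",[onz("top",T(*q),0.0)[:2] for q in((426,276),(699,290),(427,80))])
print("plate scene",[onz("scene",S(*q),0.0)[:2] for q in((15,217),(235,418))])
print("blackbottle",onz("top",(417,207),.136))
E
```

```text
scene 60 [83  0 17 12 23] [386.2174 225.5652] [[377.9, 220.2], [378.5, 219.3], [394.3, 230.6], [393.7, 231.5]]
scene 60 [ 12  10  46  39 326] [328.3742 249.9049] [[304.6, 233.7], [309.7, 227.9], [352.5, 265.4], [347.4, 271.2]]
scene 60 [40 13  4  4  9] [336.4444 234.4444] [[334.5, 235.5], [337.5, 232.5], [338.5, 233.5], [335.5, 236.5]]
scene 60 [ 80  14  11  15 110] [379.9545 241.1091] [[374.4, 234.5], [383.9, 233.2], [385.8, 246.7], [376.3, 248.1]]
scene 60 [ 50  22  12  16 140] [349.7    248.9286] [[342.7, 255.9], [345.1, 241.5], [356.1, 243.4], [353.7, 257.8]]
scene 60 [11 43  4  6 18] [307.1667 265.2222] [[306.0, 263.0], [309.0, 263.0], [309.0, 268.0], [306.0, 268.0]]
scene 60 [ 16  50  42  40 107] [328.5327 286.3458] [[310.5, 270.5], [313.5, 267.5], [353.5, 307.5], [350.5, 310.5]]
scene 60 [80 65 12 15 58] [380.3103 292.3621] [[373.5, 296.5], [385.5, 284.5], [388.5, 287.5], [376.5, 299.5]]
scene 60 [37 66  5  5  9] [333.7778 288.2222] [[331.5, 286.5], [332.0, 286.0], [336.0, 290.0], [335.5, 290.5]]
scene 60 [ 89  79  11  26 161] [390.5217 315.4783] [[384.0, 299.0], [394.0, 299.0
[... 455 characters left out ...]
.8], [391.9, 234.3]]
barL [ 0.4339 -0.2146  0.1974] 0.0007397772035655721
barR [ 0.4325 -0.3223  0.1975] 0.0016033791356250505
post [ 0.5495 -0.308   0.1703] 0.0005711416703244876
cap [ 0.4979 -0.2683  0.1557] 0.0009730688544966518
mark [ 0.5275 -0.2175  0.117 ] 0.002721023510205488
0.212 [ 0.4242 -0.2227  0.212 ] [ 0.4224 -0.3275  0.212 ] [ 0.4315 -0.213   0.212 ] [ 0.4304 -0.3196  0.212 ]
0.205 [ 0.4287 -0.2187  0.205 ] [ 0.4269 -0.3248  0.205 ] [ 0.4328 -0.2139  0.205 ] [ 0.4317 -0.3212  0.205 ]
plate top [array([ 0.4519, -0.1794]), array([ 0.4426, -0.3591]), array([ 0.5846, -0.1821])]
plate scene [array([ 0.4538, -0.1821]), array([ 0.4517, -0.3545])]
blackbottle [ 0.501  -0.3975  0.136 ]
```

```bash
python3 - <<'E'
from h import *
np.set_printoptions(precision=4,suppress=True)
print("bar",*tri((328.4,249.9),(368,230.25)))
print("post",*tri((380,241.1),(381.5,184.8)))
print("capmask",*tri((349.7,248.9),(364.6,204.4)))
P=tri((328.4,249.9),(368,230.25))[0]
for z in(0,.136): print("scene/top scale",proj("scene",[P+[0,0,.01],P])-0,proj("top",[P+[0,0,.01],P]))
s=env.read_state();e=np.array(s["eef_pos"])
print("tcp",proj("scene",[e,e+[0,0,.07],e+[0,0,.15]]))
a=cv2.imread("pics/scene0.png");b=cv2.imread("pics/top0.png")
o=np.zeros((600,800,3),np.uint8)
o[:400,:320]=cv2.resize(a[0:100,0:80],None,fx=4,fy=4,interpolation=0)
o[:320,320:640]=cv2.resize(a[275:355,370:450],None,fx=4,fy=4,interpolation=0)
o[320:600,320:640]=cv2.resize(b[180:250,385:465],None,fx=4,fy=4,interpolation=0)
cv2.imwrite("pics/z1.png",o)
E
```

```text
bar [ 0.4348 -0.2679  0.1911] 0.0024587232414028906
post [ 0.5489 -0.3085  0.1614] 0.0008035958610622632
capmask [ 0.5066 -0.2702  0.1358] 0.0009802958124758318
scene/top scale [[328.2856 246.7509]
 [327.7622 250.0554]] [[369.0406 228.9642]
 [368.3104 229.8008]]
scene/top scale [[328.2856 246.7509]
 [327.7622 250.0554]] [[369.0406 228.9642]
 [368.3104 229.8008]]
tcp [[44.7195 88.2573]
 [34.6876 64.4922]
 [22.3311 34.8078]]
```

View pics/z1.png

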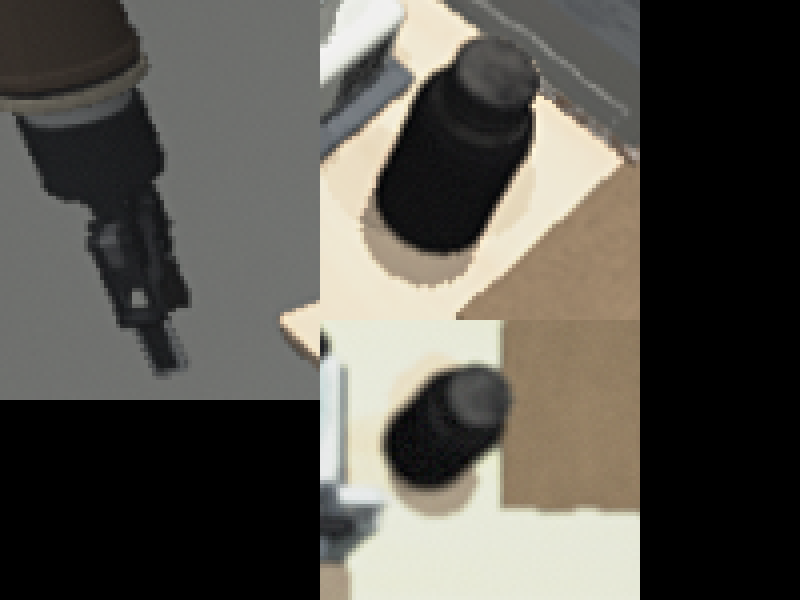

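```bash
python3 - <<'E'
from h import *
np.set_printoptions(precision=4,suppress=True)
print("bottle top",*tri((414,292.6),(424.1,199.1)))
print(onz("scene",(414,292.6),.136),onz("top",(424.1,199.1),.136))
for da,db in(((1,0),(0,0)),((0,1),(0,0)),((0,0),(1,0)),((0,0),(0,1))):
    print(da,db,(tri((328.4+da[0],249.9+da[1]),(368+db[0],230.25+db[1]))[0]-tri((328.4,249.9),(368,230.25))[0])*1e3)
E
```

```text
bottle top [ 0.5238 -0.4196  0.1267] 0.002182594120573947
[ 0.5182 -0.422   0.136 ] [ 0.5206 -0.4161  0.136 ]
(1, 0) (0, 0) [ 0.8432 -0.6308 -0.4573]
(0, 1) (0, 0) [ 0.3652 -0.3618 -2.9403]
(0, 0) (1, 0) [-1.0061 -1.4588  2.5075]
(0, 0) (0, 1) [-1.7835 -0.2452  1.4151]
```

The enlarged views show the bottle cap at (414,292.6) in the scene view and (424,199) in the top view. The fingers project where the calibration predicts. The bar sits near (0.427, -0.27, 0.212), with the mixer's yaw close to 0. Next I move above it.

{"api": "carry_out", "payload": {
  "targets": [
    [[-0.3,1,-1,0.667,0,0,-0.4],[-0.3,1,-1,0.667,0,0,-0.4],[-0.3,1,-1,0.667,0,0,-0.4],[-0.3,1,-1,0.667,0,0,-0.4],[-0.3,1,-1,0.667,0,0,-0.4],[-0.3,1,-1,0.667,0,0,-0.4]]
  ]
}}

```text
time_s: 0.6
eef_pos: [0.3908, 0.4524, 0.333]
eef_rot: [[-0.838, 0.545, 0.001], [0.545, 0.838, 0.0], [-0.001, 0.001, -1.0]]
contact_force: [0.3, 0.7, 0.8]
gripper_width: 0.653
grasp_force: 0.0
```

{"api": "carry_out", "payload": {
  "targets": [
    [[-0.3,0.413,-1,0.127,0,0,-0.4],[-0.3,0.413,-1,0.127,0,0,-0.4],[-0.3,0.413,-1,0.127,0,0,-0.4],[-0.3,0.413,-1,0.127,0,0,-0.4],[-0.3,0.413,-1,0.127,0,0,-0.4]]
  ]
}}

```text
time_s: 1.02
eef_pos: [0.4526, 0.2994, 0.3512]
eef_rot: [[-0.711, 0.703, 0.001], [0.703, 0.711, -0.002], [-0.002, -0.0, -1.0]]
contact_force: [1.3, -0.3, 0.3]
gripper_width: 0.652
grasp_force: 0.0
```

{"api": "carry_out", "payload": {
  "targets": [
    [[-0.3,0.133,-1,0,0,0,-0.4],[-0.3,0.133,-1,0,0,0,-0.4],[-0.3,0.133,-1,0,0,0,-0.4],[-0.3,0.133,-1,0,0,0,-0.4],[-0.3,0.133,-1,0,0,0,-0.4]]
  ]
}}

```text
time_s: 1.43
eef_pos: [0.4706, 0.1505, 0.3503]
eef_rot: [[-0.558, 0.83, -0.0], [0.83, 0.558, -0.001], [-0.001, -0.001, -1.0]]
contact_force: [-0.2, 1.5, -0.2]
gripper_width: 0.652
grasp_force: 0.0
```

{"api": "carry_out", "payload": {
  "targets": [
    [[-0.3,0.033,-1,0,0,0,-0.4],[-0.3,0.033,-1,0,0,0,-0.4],[-0.3,0.033,-1,0,0,0,-0.4],[-0.3,0.033,-1,0,0,0,-0.4],[-0.3,0.033,-1,0,0,0,-0.4]]
  ]
}}

```text
time_s: 1.85
eef_pos: [0.4754, 0.0011, 0.3503]
eef_rot: [[-0.382, 0.924, -0.0], [0.924, 0.382, -0.001], [-0.001, -0.001, -1.0]]
contact_force: [0.1, 1.1, -0.0]
gripper_width: 0.653
grasp_force: 0.0
```

{"api": "carry_out", "payload": {
  "targets": [
    [[-0.3,-0.067,-1,0,0,0,-0.4],[-0.3,-0.067,-1,0,0,0,-0.4],[-0.3,-0.067,-1,0,0,0,-0.4],[-0.3,-0.067,-1,0,0,0,-0.4],[-0.3,-0.067,-1,0,0,0,-0.4]]
  ]
}}

```text
time_s: 2.27
eef_pos: [0.4652, -0.1488, 0.3501]
eef_rot: [[-0.191, 0.982, -0.0], [0.982, 0.191, -0.001], [-0.001, -0.001, -1.0]]
contact_force: [-1.0, 0.6, 0.2]
gripper_width: 0.652
grasp_force: 0.0
```

{"api": "carry_out", "payload": {
  "targets": [
    [[-0.3,-0.233,-0.827,0,0,0,-0.39],[-0.3,-0.233,-0.827,0,0,0,-0.39],[-0.3,-0.233,-0.827,0,0,0,-0.39],[-0.3,-0.233,-0.827,0,0,0,-0.39],[-0.3,-0.233,-0.827,0,0,0,-0.39],[-0.3,-0.233,-0.827,0,0,0,-0.39]]
  ]
}}

```text
time_s: 2.77
eef_pos: [0.4306, -0.2686, 0.3501]
eef_rot: [[0.001, 1.0, -0.0], [1.0, -0.001, 0.001], [0.001, -0.0, -1.0]]
contact_force: [-0.4, 1.3, 0.2]
gripper_width: 0.65
grasp_force: 0.0
```

{"api": "carry_out", "payload": {
  "targets": [
    [[-0.3,0,0,-0.333,0,0,0],[-0.3,0,0,-0.6,0,0,0],[-0.3,0,0,-0.76,0,0,0],[-0.3,0,0,-0.76,0,0,0],[-0.3,0,0,-0.76,0,0,0]]
  ]
}}

```text
time_s: 3.18
eef_pos: [0.4304, -0.2676, 0.2361]
eef_rot: [[-0.002, 1.0, -0.002], [1.0, 0.002, 0.002], [0.002, -0.002, -1.0]]
contact_force: [1.1, -0.7, -0.1]
gripper_width: 0.649
grasp_force: 0.0
```

```bash
python3 - <<'E'
from h import *
a=env.get_image("scene");b=env.get_image("top")
cv2.imwrite("pics/scene1.png",a);cv2.imwrite("pics/top1.png",b)
s=env.read_state();e=np.array(s["eef_pos"]);print(e,proj("scene",[e,e+[0,0,.019]]),proj("top",[e]))
o=np.zeros((500,800,3),np.uint8)
o[:500,:500]=cv2.resize(a[190:290,280:380],None,fx=5,fy=5,interpolation=3)
o[:300,500:]=cv2.resize(b[160:260,316:416],None,fx=3,fy=3,interpolation=3)
cv2.imwrite("pics/z2.png",o)
E
```

```text
[ 0.43178576 -0.26918428  0.23833747] [[329.70275501 235.13681756]
 [330.78990298 228.19032917]] [[372.5083679  227.08364493]]
```

View pics/z2.png

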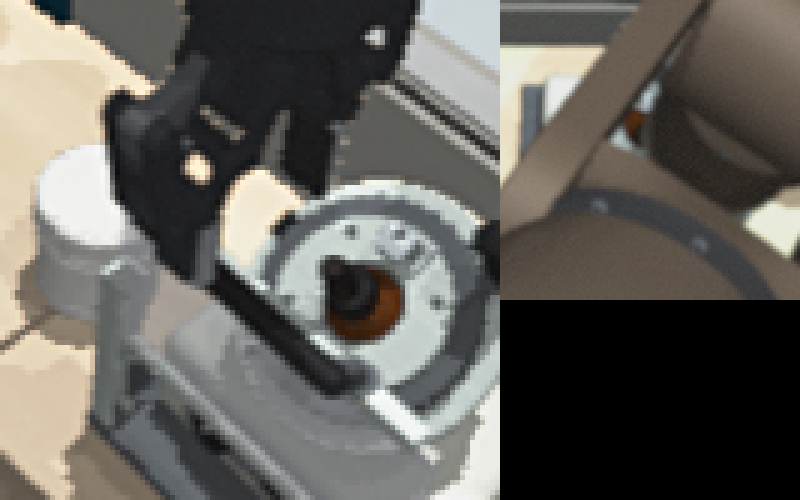

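Crop z2 shows the front fingertip at about scene (320,247) and the rear finger at (342,228). The fingers straddle the bar, so I descend and close.

{"api": "carry_out", "payload": {
  "targets": [
    [[-0.3,-0.02,0,-0.1,0,0,0],[-0.3,-0.02,0,-0.2,0,0,0],[-0.3,-0.02,0,-0.28,0,0,0],[-0.3,-0.02,0,-0.28,0,0,0],[-0.3,-0.02,0,-0.28,0,0,0]]
  ]
}}

```text
time_s: 3.7
eef_pos: [0.4282, -0.2697, 0.196]
eef_rot: [[-0.0, 1.0, 0.001], [1.0, 0.0, -0.001], [-0.001, 0.001, -1.0]]
contact_force: [0.1, 0.6, 0.6]
gripper_width: 0.651
grasp_force: 0.0
```

{"api": "carry_out", "payload": {
  "targets": [
    [[0.2,0,0,0,0,0,0],[0.4,0,0,0,0,0,0],[1,0,0,0,0,0,0],[1,0,0,0,0,0,0],[1,0,0,0,0,0,0],[1,0,0,0,0,0,0]]
  ],
  "squeeze": 30
}}

```text
time_s: 4.2
eef_pos: [0.4298, -0.2699, 0.1956]
eef_rot: [[0.001, 1.0, 0.005], [1.0, -0.001, -0.001], [-0.001, 0.005, -1.0]]
contact_force: [13.3, 4.4, 2.6]
gripper_width: 0.139
grasp_force: 29.9
```

{"api": "carry_out", "payload": {
  "targets": [
    [[1,0.02,0,-0.08,0,0,0],[1,0.02,0,-0.16,0,0,0],[1,0.02,0,-0.24,0,0,0],[1,0.02,0,-0.32,0,0,0],[1,0.02,0,-0.4,0,0,0],[1,0.02,0,-0.44,0,0,0],[1,0.02,0,-0.47,0,0,0],[1,0.02,0,-0.47,0,0,0]]
  ]
}}

```text
time_s: 4.87
eef_pos: [0.4302, -0.2698, 0.1242]
eef_rot: [[0.0, 1.0, -0.0], [1.0, -0.0, -0.0], [-0.0, -0.0, -1.0]]
contact_force: [-4.0, -4.1, 0.5]
gripper_width: 0.138
grasp_force: 38.7
```

{"api": "carry_out", "payload": {
  "targets": [
    [[1,0,0,-0.03,0,0,0],[1,0,0,-0.03,0,0,0],[1,0,0,-0.03,0,0,0]]
  ]
}}

```text
time_s: 5.12
eef_pos: [0.4302, -0.2699, 0.1201]
eef_rot: [[0.0, 1.0, -0.0], [1.0, -0.0, -0.001], [-0.001, -0.0, -1.0]]
contact_force: [-6.7, -2.7, 8.6]
gripper_width: 0.137
grasp_force: 42.6
```

{"api": "carry_out", "payload": {
  "targets": [
    [[1,0,0,-0.03,0,0,0],[1,0,0,-0.03,0,0,0],[1,0,0,-0.03,0,0,0],[1,0,0,-0.03,0,0,0]]
  ]
}}

```text
time_s: 5.45
eef_pos: [0.4302, -0.2699, 0.1157]
eef_rot: [[0.0, 1.0, 0.0], [1.0, -0.0, -0.001], [-0.001, 0.0, -1.0]]
contact_force: [-8.2, -3.5, 12.1]
gripper_width: 0.136
grasp_force: 46.5
```

{"api": "carry_out", "payload": {
  "targets": [
    [[0.4,0,0,0,0,0,0],[0.4,0,0,0,0,0,0],[0.4,0,0,0,0,0,0],[0.4,0,0,0.1,0,0,0],[0.4,0,0,0.3,0,0,0],[0.4,0,0,0.55,0,0,0],[0.4,0,0,0.8,0,0,0],[0.4,0,0,1,0,0,0]]
  ]
}}

```text
time_s: 6.12
eef_pos: [0.4307, -0.2695, 0.2676]
eef_rot: [[-0.0, 1.0, 0.001], [1.0, 0.0, -0.001], [-0.001, 0.001, -1.0]]
contact_force: [0.9, -0.4, -0.7]
gripper_width: 0.297
grasp_force: 0.0
```

{"api": "carry_out", "payload": {
  "targets": [
    [[0,0,1,0.5,0,0,0],[0,0,1,0.5,0,0,0],[0,0,1,0.5,0,0,0],[0,0,1,0.5,0,0,0],[0,0,1,0.5,0,0,0],[0,0,1,0.5,0,0,0]]
  ]
}}

```text
time_s: 6.62
eef_pos: [0.4309, -0.1178, 0.3411]
eef_rot: [[-0.003, 1.0, 0.002], [1.0, 0.003, -0.001], [-0.001, 0.002, -1.0]]
contact_force: [0.4, -0.0, 0.1]
gripper_width: 0.497
grasp_force: 0.0
```

{"api": "carry_out", "payload": {
  "targets": [
    [[0,0,0.7,0,0,0,0],[0,0,0.7,0,0,0,0],[0,0,0.7,0,0,0,0],[0,0,0.7,0,0,0,0]]
  ]
}}

```text
time_s: 6.95
eef_pos: [0.4301, -0.012, 0.3393]
eef_rot: [[-0.002, 1.0, -0.001], [1.0, 0.002, 0.001], [0.001, -0.001, -1.0]]
contact_force: [-0.0, -1.0, 0.5]
gripper_width: 0.498
grasp_force: 0.0
```

```bash
python3 - <<'E'
from h import *
a=env.get_image("scene");b=env.get_image("top")
cv2.imwrite("pics/scene2.png",a);cv2.imwrite("pics/top2.png",b)
o=np.zeros((500,800,3),np.uint8)
o[:500,:400]=cv2.resize(a[215:315,310:390],None,fx=5,fy=5,interpolation=3)
o[:500,400:]=cv2.resize(b[165:265,322:402],None,fx=5,fy=5,interpolation=3)
cv2.imwrite("pics/z3.png",o)
E
```

```text
(no output)
```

View pics/z3.png

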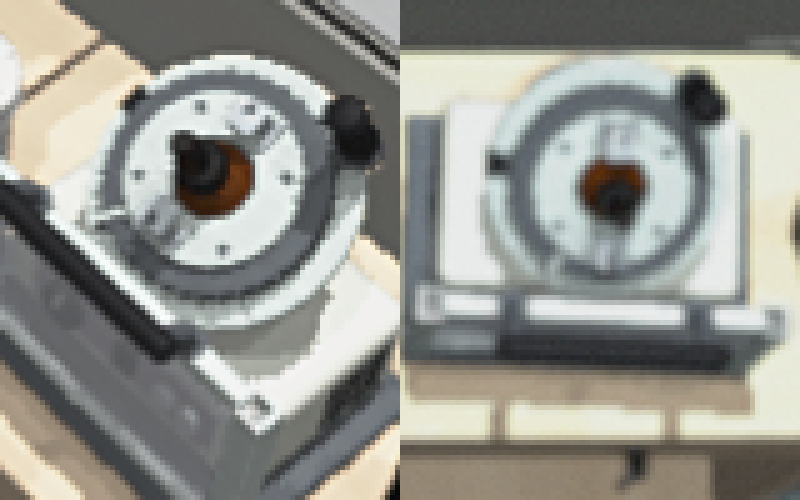

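```bash
python3 - <<'E'
from h import *
np.set_printoptions(precision=4,suppress=True)
for n,(x0,y0,x1,y1) in {"scene":(290,215,395,325),"top":(316,168,405,245)}.items():
    im=cv2.imread(f"pics/{n}2.png")[y0:y1,x0:x1].max(2)
    k,l,st,c=cv2.connectedComponentsWithStats((im<60).astype(np.uint8))
    for i in range(1,k):
        if st[i,4]>30: print(n,st[i],c[i]+[x0,y0])
S=lambda x,y:(310+x/5-.4,215+y/5-.4)
T=lambda x,y:(322+(x-400)/5-.4,165+y/5-.4)
for nm,a,b in[("ring",S(220,179),T(611,180)),("disc",S(212,180),T(612,190)),("post end",S(348,112),T(703,100)),("cap tip",S(190,142),T(613,205)),("barR",S(172,350),T(728,352)),("mark",S(133,97),T(497,163)),("rail end R",S(258,405),T(780,322)),("bottle",(414,292.6),(424.1,199.1))]:
    print(nm,*tri(a,b))
for q in ((.431,-.218,.142),(.431,-.318,.142)): print(proj("scene",q),proj("top",q))
E
```

```text
scene [81  0 24 17 33] [382.5455 222.9697]
scene [ 85  19  11  15 107] [380.     241.0654]
scene [ 55  27  12  16 140] [349.7071 248.9429]
scene [ 15  34  44  38 295] [324.7627 267.8847]
scene [85 70 12 15 58] [380.3103 292.3621]
scene [ 94  83  11  27 163] [390.5337 315.3374]
top [62 13  8  9 53] [381.4906 184.9057]
top [44 31 10 11 66] [364.5152 204.303 ]
top [86 36  3 15 34] [403.2059 210.8824]
top [ 25  64  47   7 221] [364.0814 235.2896]
ring [ 0.5202 -0.2715  0.1201] 0.00013908998201627102
disc [ 0.5144 -0.2712  0.1241] 0.00013218697371034717
post end [ 0.5448 -0.3068  0.1763] 0.0002339570731909626
cap tip [ 0.4992 -0.2662  0.1571] 0.0006426952587108328
barR [ 0.432  -0.3212  0.1377] 0.0012280947595129713
mark [ 0.5283 -0.2159  0.118 ] 0.0018381876981006394
rail end R [ 0.4511 -0.3523  0.1147] 0.0004916404242809388
bottle [ 0.5238 -0.4196  0.1267] 0.002182594120573947
[[306.1462 251.3852]] [[343.7706 235.3003]]
[[342.9973 282.4969]] [[386.0723 235.2982]]
```

Crop z3 shows the guard down, with its bar at about scene (325,268) and top (364,235). The post end is at scene (379,237) and top (382,185). The pointer is at the left front, about scene (335,258), and the locked mark is at scene (336,234) and top (341,197). Next I compute the grasp on the post.

```bash
cat > plan.py <<'E'
import numpy as np
from scipy.spatial.transform import Rotation as R
np.set_printoptions(precision=3,suppress=True)
C=np.array([.518,-.270,.128]);u=np.array([.866,0,.5]);r=np.array([0,-1.,0]);a=np.array([-.5,0,.866])
def pose(phi,ax,rad=.062):
    c,s=np.cos(phi),np.sin(phi);p=C+rad*(c*u+s*r)+ax*a
    y=s*u-c*r;z=-a;return p,R.from_matrix(np.c_[np.cross(y,z),y,z])
def step(p0,R0,p1,R1):
    return np.round(np.r_[(p1-p0)/.15,(R1*R0.inv()).as_rotvec()/.5],3)
E
python3 - <<'E'
from plan import *
from h import *
p0=np.array([.431,-.014,.3396]);R0=R.from_matrix([[0,1,0],[1,0,0],[0,0,-1]])
ph=np.radians(35.6)
p,Q=pose(ph,.114);g,_=pose(ph,.014)
print("pre",p,"grasp",g); w=(Q*R0.inv()).as_rotvec();print("rot",w)
print("third",np.round(w/3/.5,3),"pos",step(p0,R0,p,Q)[:3],"pre->grasp",step(p,Q,g,Q))
pp,QQ=p,None
p1,Q1=g,Q
print(env.read_state()["joint_pos"], "oven",onz("top",(355,175),0),onz("top",(355,175),.03))
E
```

```text
pre [ 0.505 -0.306  0.252] grasp [ 0.555 -0.306  0.165]
rot [-0.248 -0.483  0.927]
third [-0.166 -0.322  0.618] pos [ 0.491 -1.947 -0.584] pre->grasp [ 0.333  0.    -0.577  0.     0.     0.   ]
[ -5.959   3.12  109.708  -0.023  67.221  -6.029] oven [ 0.621 -0.27   0.   ] [ 0.612 -0.265  0.03 ]
```

{"api": "carry_out", "payload": {
  "targets": [
    [[-0.3,0.2,-1,0,-0.166,-0.322,0.618],[-0.3,0.2,-1,0,-0.166,-0.322,0.618],[-0.3,0.2,-1,0,-0.166,-0.322,0.618],[-0.3,0.2,-1,0,-0.166,-0.322,0.618],[-0.3,0.2,-1,0,-0.166,-0.322,0.618],[-0.3,0.2,-1,0,-0.166,-0.322,0.618]]
  ]
}}

```text
time_s: 7.55
eef_pos: [0.4597, -0.1679, 0.3394]
eef_rot: [[-0.291, 0.942, 0.169], [0.951, 0.304, -0.058], [-0.106, 0.144, -0.984]]
contact_force: [-0.3, 0.8, -0.1]
gripper_width: 0.648
grasp_force: 0.0
```

{"api": "carry_out", "payload": {
  "targets": [
    [[-0.3,0.291,-0.947,0,-0.166,-0.322,0.618],[-0.3,0.291,-0.947,0,-0.166,-0.322,0.618],[-0.3,0.291,-0.947,0,-0.166,-0.322,0.618],[-0.3,0.291,-0.947,0,-0.166,-0.322,0.618],[-0.3,0.291,-0.947,0,-0.166,-0.322,0.618],[-0.3,0.291,-0.947,0,-0.166,-0.322,0.618]]
  ]
}}

```text
time_s: 8.05
eef_pos: [0.5041, -0.3103, 0.3393]
eef_rot: [[-0.539, 0.769, 0.344], [0.805, 0.59, -0.058], [-0.248, 0.246, -0.937]]
contact_force: [0.3, 0.8, -0.0]
gripper_width: 0.648
grasp_force: 0.0
```

{"api": "carry_out", "payload": {
  "targets": [
    [[-0.3,0,0,0,-0.166,-0.322,0.618],[-0.3,0,0,-0.2,-0.166,-0.322,0.618],[-0.3,0,0,-0.4,-0.166,-0.322,0.618],[-0.3,0,0,-0.584,-0.166,-0.322,0.618],[-0.3,0,0,-0.584,-0.166,-0.322,0.618],[-0.3,0,0,-0.584,-0.166,-0.322,0.618],[-0.3,0,0,-0.584,-0.166,-0.322,0.618]]
  ]
}}

```text
time_s: 8.63
eef_pos: [0.5032, -0.3056, 0.2513]
eef_rot: [[-0.703, 0.508, 0.498], [0.586, 0.81, 0.002], [-0.402, 0.293, -0.867]]
contact_force: [0.5, 0.3, 0.7]
gripper_width: 0.647
grasp_force: 0.0
```

```bash
python3 - <<'E'
from h import *
a=env.get_image("scene");b=env.get_image("top")
cv2.imwrite("pics/scene3.png",a)
s=env.read_state();e=np.array(s["eef_pos"]);Z=np.array(s["eef_rot"])[:,2];print(e,s["joint_pos"],proj("scene",[e,e+.1*Z,e+.1*Z+0]))
o=np.zeros((500,800,3),np.uint8)
o[:500,:500]=cv2.resize(a[180:305,310:435],(500,500),interpolation=3)
o[:300,500:]=cv2.resize(b[160:260,316:416],None,fx=3,fy=3,interpolation=3)
cv2.imwrite("pics/z4.png",o)
E
```

```text
[ 0.50468929 -0.30666409  0.25364778] [ -47.78214067   12.99356687  119.35679493   41.83267978   33.66018056
 -134.59336482] [[373.35775742 220.94338322]
 [381.44612154 237.36709264]
 [381.44612154 237.36709264]]
```

View pics/z4.png

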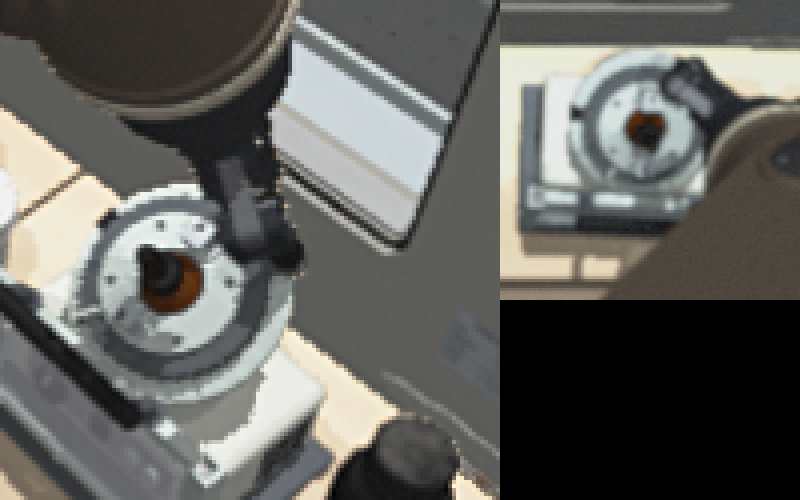

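Crop z4 shows the open fingers above the post, with the post end still near scene (379,237). I go down along the axis with a small correction and close.

{"api": "carry_out", "payload": {
  "targets": [
    [[-0.3,0.07,0,-0.12,0,0,0],[-0.3,0.14,0,-0.24,0,0,0],[-0.3,0.21,-0.02,-0.38,0,0,0],[-0.3,0.26,-0.02,-0.48,0,0,0],[-0.3,0.29,-0.02,-0.54,0,0,0],[-0.3,0.313,-0.02,-0.58,0,0,0],[-0.3,0.313,-0.02,-0.58,0,0,0]]
  ]
}}

```text
time_s: 9.32
eef_pos: [0.5523, -0.3092, 0.1657]
eef_rot: [[-0.704, 0.504, 0.501], [0.582, 0.813, -0.0], [-0.407, 0.291, -0.866]]
contact_force: [-0.5, 1.0, 0.1]
gripper_width: 0.649
grasp_force: 0.0
```

Free of contact; close with a light grip.

{"api": "carry_out", "payload": {
  "targets": [
    [[0.2,0,0,0,0,0,0],[0.4,0,0,0,0,0,0],[1,0,0,0,0,0,0],[1,0,0,0,0,0,0],[1,0,0,0,0,0,0],[1,0,0,0,0,0,0]]
  ],
  "squeeze": 20
}}

```text
time_s: 9.82
eef_pos: [0.5512, -0.31, 0.1665]
eef_rot: [[-0.703, 0.504, 0.501], [0.582, 0.813, -0.002], [-0.409, 0.29, -0.865]]
contact_force: [-2.9, 0.3, 8.2]
gripper_width: 0.209
grasp_force: 20.8
```

```bash
python3 - <<'E'
from plan import *
from h import *
s=env.read_state();print(s["gripper_width"],s["contact_force"],s["eef_pos"])
# arc from the gripped pose: rotate about axis through C
C[:]=[.516,-.271,.126]
g=np.array([.5523,-.309,.1653]);d=g-C
print("u,r,a comp",d@u,d@r,d@a,"phi",np.degrees(np.arctan2(d@r,d@u)),"rad",np.hypot(d@u,d@r))
p0=g;Rp=R.identity()
for k in range(3):
    print("call",k)
    for j in range(1,5):
        Rt=R.from_rotvec(-a*(.4*k+.1*j));p=C+Rt.apply(d)
        print(step(p0,Rp,p,Rt).tolist())
    p0,Rp=p,Rt
E
```

```text
0.20921715212381634 [-2.935  0.347  8.186] [ 0.551 -0.31   0.167]
u,r,a comp 0.0510858 0.03799999999999998 0.015883800000000003 phi 36.64359050779592 rad 0.06366913664908609
call 0
[-0.023, -0.033, -0.013, 0.1, 0.0, -0.173]
[-0.049, -0.063, -0.029, 0.2, 0.0, -0.346]
[-0.078, -0.089, -0.045, 0.3, 0.0, -0.52]
[-0.109, -0.113, -0.063, 0.4, 0.0, -0.693]
call 1
[-0.033, -0.02, -0.019, 0.1, -0.0, -0.173]
[-0.067, -0.035, -0.038, 0.2, 0.0, -0.346]
[-0.102, -0.047, -0.059, 0.3, 0.0, -0.52]
[-0.138, -0.055, -0.08, 0.4, 0.0, -0.693]
call 2
[-0.037, -0.003, -0.021, 0.1, -0.0, -0.173]
[-0.073, -0.003, -0.042, 0.2, -0.0, -0.346]
[-0.11, 0.002, -0.063, 0.3, -0.0, -0.52]
[-0.146, 0.012, -0.084, 0.4, -0.0, -0.693]
```

{"api": "carry_out", "payload": {
  "targets": [
    [[1,-0.025,-0.033,-0.008,0.1,0,-0.173],[1,-0.052,-0.063,-0.022,0.2,0,-0.346],[1,-0.083,-0.089,-0.037,0.3,0,-0.52],[1,-0.115,-0.113,-0.053,0.4,0,-0.693],[1,-0.115,-0.113,-0.053,0.4,0,-0.693],[1,-0.115,-0.113,-0.053,0.4,0,-0.693]]
  ]
}}

```text
time_s: 10.32
eef_pos: [0.5336, -0.3273, 0.1573]
eef_rot: [[-0.45, 0.74, 0.5], [0.854, 0.521, -0.002], [-0.261, 0.426, -0.866]]
contact_force: [9.3, -4.2, -13.1]
gripper_width: 0.205
grasp_force: 20.7
```

{"api": "carry_out", "payload": {
  "targets": [
    [[1,-0.031,-0.02,-0.022,0.1,0,-0.173],[1,-0.065,-0.035,-0.041,0.2,0,-0.346],[1,-0.1,-0.047,-0.062,0.3,0,-0.52],[1,-0.136,-0.055,-0.083,0.4,0,-0.693],[1,-0.136,-0.055,-0.083,0.4,0,-0.693],[1,-0.136,-0.055,-0.083,0.4,0,-0.693]]
  ]
}}

```text
time_s: 10.82
eef_pos: [0.513, -0.3354, 0.1454]
eef_rot: [[-0.128, 0.857, 0.5], [0.989, 0.149, -0.002], [-0.076, 0.494, -0.866]]
contact_force: [-4.8, -3.1, 3.6]
gripper_width: 0.206
grasp_force: 22.0
```

```bash
python3 - <<'E'
from h import *
s=env.read_state();print(s["joint_pos"])
E
```

```text
[ -49.36057279   25.04674902  122.03215339   62.55914131   25.20764543
 -113.92387417]
```

{"api": "carry_out", "payload": {
  "targets": [
    [[1,-0.037,-0.003,-0.021,0.1,0,-0.173],[1,-0.073,-0.003,-0.042,0.2,0,-0.346],[1,-0.11,0.002,-0.063,0.3,0,-0.52],[1,-0.146,0.012,-0.084,0.4,0,-0.693],[1,-0.146,0.012,-0.084,0.4,0,-0.693],[1,-0.146,0.012,-0.084,0.4,0,-0.693]]
  ]
}}

```text
time_s: 11.32
eef_pos: [0.4912, -0.3338, 0.1327]
eef_rot: [[0.216, 0.839, 0.499], [0.969, -0.248, -0.002], [0.122, 0.484, -0.866]]
contact_force: [-5.2, -5.7, 1.1]
gripper_width: 0.205
grasp_force: 21.9
```

```bash
python3 - <<'E'
from h import *
a=env.get_image("scene");b=env.get_image("top")
s=env.read_state();print(s["joint_pos"],s["time_s"],s["contact_force"])
o=np.zeros((600,800,3),np.uint8)
o[:500,:500]=cv2.resize(a[205:305,310:410],(500,500),interpolation=3)
o[:300,500:]=cv2.resize(b[160:260,316:416],None,fx=3,fy=3,interpolation=3)
cv2.imwrite("pics/z5.png",o)
E
```

```text
[-51.29029723  25.50578819 124.52334227  67.53113781  24.85122278
 -98.40340246] 11.4167 [-5.43012519 -4.61908542  0.36431509]
```

View pics/z5.png

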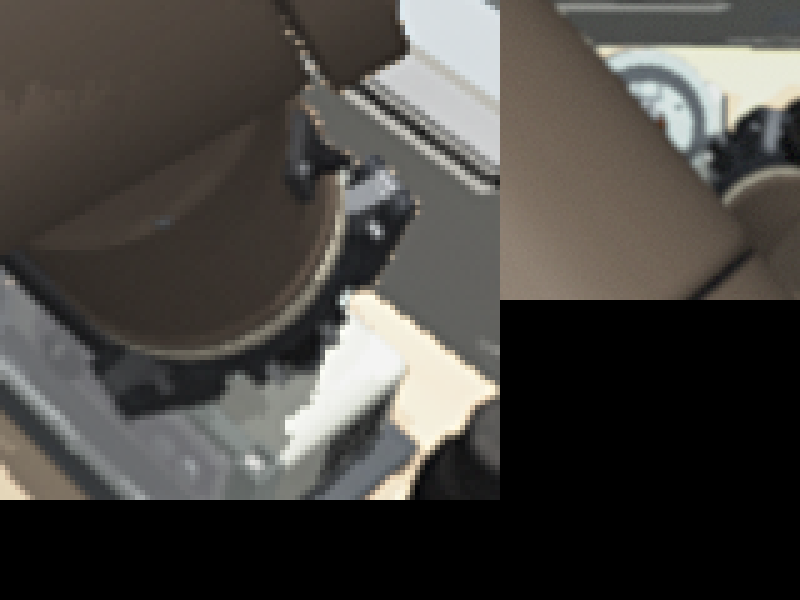

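Crop z5 shows only the arm hiding the collar. I release, back out along the axis, move aside and look.

{"api": "carry_out", "payload": {
  "targets": [
    [[0.3,0,0,0,0,0,0],[0.3,0,0,0,0,0,0],[0.3,0,0,0,0,0,0],[0.3,-0.04,0,0.07,0,0,0],[0.3,-0.12,0,0.21,0,0,0],[0.3,-0.24,0,0.42,0,0,0],[0.3,-0.36,0,0.62,0,0,0],[0.3,-0.4,0,0.7,0,0,0]]
  ]
}}

```text
time_s: 12.08
eef_pos: [0.4302, -0.3332, 0.2403]
eef_rot: [[0.215, 0.839, 0.5], [0.969, -0.247, -0.003], [0.121, 0.485, -0.866]]
contact_force: [0.4, -1.1, 0.7]
gripper_width: 0.347
grasp_force: 0.0
```

{"api": "carry_out", "payload": {
  "targets": [
    [[0,0,0.2,0.4,0,0.3,0],[0,0,0.6,0.8,0,0.6,0],[0,0,1,1,0,0.9,0],[0,0,1,1,0,0.9,0],[0,0,1,1,0,0.9,0],[0,0,1,1,0,0.9,0],[0,0,1,1,0,0.9,0]]
  ]
}}

```text
time_s: 12.67
eef_pos: [0.4327, -0.1879, 0.3828]
eef_rot: [[0.249, 0.966, 0.066], [0.968, -0.249, -0.004], [0.013, 0.065, -0.998]]
contact_force: [0.4, 1.3, -1.7]
gripper_width: 0.498
grasp_force: 0.0
```

{"api": "carry_out", "payload": {
  "targets": [
    [[0,0.1,1,0,0,0,0],[0,0.1,1,0,0,0,0],[0,0.1,1,0,0,0,0],[0,0.1,1,0,0,0,0],[0,0.1,1,0,0,0,0]]
  ]
}}

```text
time_s: 13.08
eef_pos: [0.4467, -0.0342, 0.3815]
eef_rot: [[0.243, 0.967, 0.073], [0.97, -0.244, 0.001], [0.019, 0.071, -0.997]]
contact_force: [0.1, -0.3, 0.4]
gripper_width: 0.502
grasp_force: 0.0
```

```bash
python3 - <<'E'
from h import *
a=env.get_image("scene");b=env.get_image("top")
s=env.read_state();print(s["time_s"],s["eef_pos"],s["joint_pos"])
o=np.zeros((500,800,3),np.uint8)
o[:500,:400]=cv2.resize(a[215:315,310:390],None,fx=5,fy=5,interpolation=3)
o[:500,400:]=cv2.resize(b[165:265,322:402],None,fx=5,fy=5,interpolation=3)
cv2.imwrite("pics/z6.png",o)
E
```

```text
13.1833 [ 0.44678421 -0.03750187  0.38135554] [ -9.20900767   0.46369327 106.70775578   0.69209667  68.70395978
   4.73961354]
```

View pics/z6.png

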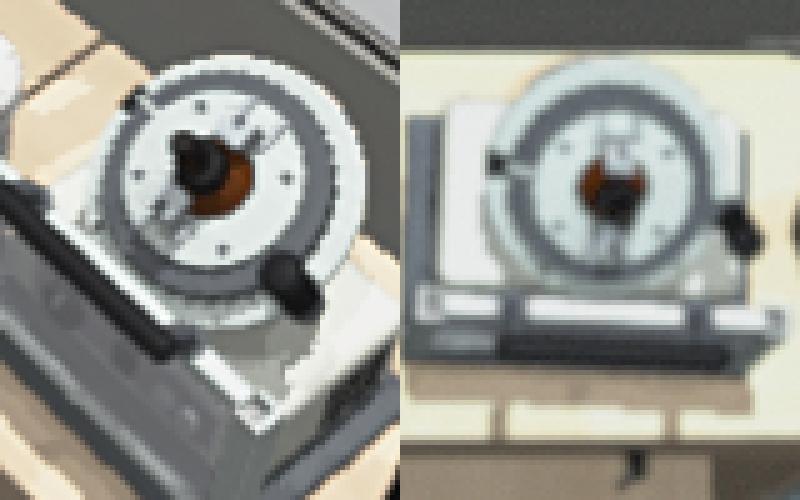

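Crop z6 shows the pointer at about scene (339,235) and top (346,199), next to the locked mark at (336,234) and (341,197). The bottle is still seated. I check the angle by casting rays onto the collar plane.

```bash
python3 - <<'E'
from plan import *
from h import *
S=lambda x,y:("scene",(310+x/5-.4,215+y/5-.4))
T=lambda x,y:("top",(322+(x-400)/5-.4,165+y/5-.4))
def ang(v,q,ctr,ax):
    n,uv=q;o,d=ray(n,uv);P=o+d*(((C+ax*a)-o)@a)/(d@a)
    o,d=ray(n,ctr[1]);Q=o+d*((C-o)@a)/(d@a)   # observed ring centre, same view
    e=P-Q-ax*a;return np.degrees(np.arctan2(e@r,e@u)),np.hypot(e@u,e@r)
cs,ct=S(220,179),T(611,180)
for nm,q,c,ax in[("ptr s",S(150,101),cs,.004),("mark s",S(131,99),cs,-.006),("ptr t",T(523,170),ct,.004),("mark t",T(497,163),ct,-.006),("ptr0 s",S(115,217),cs,.004),("ptr0 t",T(553,262),ct,.004)]:
    print(nm,ang(nm,q,c,ax))
for k in("before","after"):
    p,e=tri(S(348,112)[1],T(703,100)[1]) if k=="before" else tri(S(275,266)[1],T(735,212)[1])
    d=p-[.5202,-.2715,.1201];print(k,p,e,np.degrees(np.arctan2(d@r,d@u)),d@a,np.hypot(d@u,d@r))
p0=np.array([.447,-.036,.3815]);s=env.read_state();R0=R.from_matrix(s["eef_rot"])
print(step(p0,R0,np.array([.431,-.269,.24]),R.from_matrix([[0,1,0],[1,0,0],[0,0,-1]])))
E
```

```text
ptr s (np.float64(-80.44716982519176), np.float64(0.04514446225585218))
mark s (np.float64(-85.8002805837537), np.float64(0.05594575713082741))
ptr t (np.float64(-82.12930087877764), np.float64(0.04370734759739677))
mark t (np.float64(-83.09615797140636), np.float64(0.05511854623596599))
ptr0 s (np.float64(-150.0469224702227), np.float64(0.046253872399452826))
ptr0 t (np.float64(-146.21572130921842), np.float64(0.04839005594012502))
before [ 0.545 -0.307  0.176] 0.0002339570731909626 35.59227062564275 0.036380411853413876 0.06072986117572015
after [ 0.496 -0.324  0.138] 0.010336470747170787 102.84044703948621 0.027311422450622395 0.054346085159532626
[-0.107 -1.553 -0.943 -0.017  0.145  0.495]
```

The pointer has turned about 67° (1.17 rad) and lies within about 0.06 rad of the mark. Now I go back to the bar.

{"api": "carry_out", "payload": {
  "targets": [
    [[0.35,-0.05,-0.8,0,-0.017,0.145,0.495],[0.35,-0.05,-0.8,0,-0.017,0.145,0.495],[0.35,-0.05,-0.8,0,-0.017,0.145,0.495],[0.35,-0.05,-0.8,0,-0.017,0.145,0.495],[0.35,-0.05,-0.8,0,-0.017,0.145,0.495],[0.35,-0.05,-0.8,0,-0.017,0.145,0.495]]
  ]
}}

```text
time_s: 13.68
eef_pos: [0.4389, -0.1597, 0.381]
eef_rot: [[0.006, 1.0, -0.001], [1.0, -0.006, 0.001], [0.001, -0.001, -1.0]]
contact_force: [-1.0, 0.1, -0.4]
gripper_width: 0.324
grasp_force: 0.0
```

{"api": "carry_out", "payload": {
  "targets": [
    [[0.35,-0.03,-0.27,-0.1,0,0,0],[0.35,-0.057,-0.54,-0.3,0,0,0],[0.35,-0.057,-0.753,-0.5,0,0,0],[0.35,-0.057,-0.753,-0.75,0,0,0],[0.35,-0.057,-0.753,-0.943,0,0,0],[0.35,-0.057,-0.753,-0.943,0,0,0],[0.35,-0.057,-0.753,-0.943,0,0,0]]
  ]
}}

```text
time_s: 14.27
eef_pos: [0.4302, -0.2703, 0.2394]
eef_rot: [[0.003, 1.0, -0.003], [1.0, -0.003, 0.002], [0.002, -0.003, -1.0]]
contact_force: [0.1, 0.3, 0.4]
gripper_width: 0.327
grasp_force: 0.0
```

{"api": "carry_out", "payload": {
  "targets": [
    [[0.35,0,0,-0.2,0,0,0],[0.35,0,0,-0.38,0,0,0],[0.35,0,0,-0.54,0,0,0],[0.35,0,0,-0.66,0,0,0],[0.35,0,0,-0.75,0,0,0],[0.35,0,0,-0.79,0,0,0],[0.35,0,0,-0.79,0,0,0]]
  ]
}}

```text
time_s: 14.85
eef_pos: [0.4319, -0.2713, 0.1223]
eef_rot: [[0.002, 1.0, 0.001], [1.0, -0.002, -0.0], [-0.0, 0.001, -1.0]]
contact_force: [0.4, -0.2, -0.2]
gripper_width: 0.322
grasp_force: 0.0
```

{"api": "carry_out", "payload": {
  "targets": [
    [[1,0,0,0,0,0,0],[1,0,0,0,0,0,0],[1,0,0,0,0,0,0],[1,0,0,0,0,0,0],[1,0,0,0,0,0,0]]
  ],
  "squeeze": 60
}}

```text
time_s: 15.27
eef_pos: [0.4301, -0.2715, 0.1231]
eef_rot: [[0.003, 1.0, -0.001], [1.0, -0.003, -0.0], [-0.0, -0.001, -1.0]]
contact_force: [-12.6, -4.2, 9.3]
gripper_width: 0.129
grasp_force: 58.0
```

Gripped. Lift 70 mm, then a little further against the stop.

{"api": "carry_out", "payload": {
  "targets": [
    [[1,-0.005,0,0.07,0,0,0],[1,-0.005,0,0.14,0,0,0],[1,-0.005,0,0.21,0,0,0],[1,-0.005,0,0.28,0,0,0],[1,-0.005,0,0.35,0,0,0],[1,-0.005,0,0.41,0,0,0],[1,-0.005,0,0.455,0,0,0],[1,-0.005,0,0.455,0,0,0]]
  ]
}}

```text
time_s: 15.93
eef_pos: [0.4301, -0.2716, 0.1921]
eef_rot: [[0.003, 1.0, 0.001], [1.0, -0.003, -0.001], [-0.001, 0.001, -1.0]]
contact_force: [-8.0, -0.4, 3.4]
gripper_width: 0.133
grasp_force: 59.8
```

{"api": "carry_out", "payload": {
  "targets": [
    [[1,0,0,0.02,0,0,0],[1,0,0,0.03,0,0,0],[1,0,0,0.03,0,0,0],[1,0,0,0.03,0,0,0]]
  ]
}}

```text
time_s: 16.27
eef_pos: [0.43, -0.2714, 0.1936]
eef_rot: [[0.003, 1.0, -0.0], [1.0, -0.003, 0.0], [0.0, -0.0, -1.0]]
contact_force: [5.8, -9.2, -43.0]
gripper_width: 0.129
grasp_force: 61.1
```

The upper stop was reached. I relax, open and retreat.

{"api": "carry_out", "payload": {
  "targets": [
    [[1,0,0,-0.015,0,0,0],[0.35,0,0,-0.015,0,0,0],[0.35,0,0,-0.015,0,0,0],[0.35,0,0,-0.015,0,0,0],[0.35,0,0,0.1,0,0,0],[0.35,0,0,0.3,0,0,0],[0.35,0,0,0.6,0,0,0],[0.35,0,0,0.8,0,0,0]]
  ]
}}

```text
time_s: 16.93
eef_pos: [0.4303, -0.2713, 0.3171]
eef_rot: [[0.003, 1.0, 0.001], [1.0, -0.003, -0.0], [-0.0, 0.001, -1.0]]
contact_force: [1.8, -1.1, 0.6]
gripper_width: 0.328
grasp_force: 0.0
```

{"api": "carry_out", "payload": {
  "targets": [
    [[0.35,0,0.3,0.2,0,0,0],[0.35,0,0.6,0.2,0,0,0],[0.35,0,1,0.2,0,0,0],[0.35,0,1,0.2,0,0,0],[0.35,0,1,0.2,0,0,0],[0.35,0,1,0.2,0,0,0]]
  ]
}}

```text
time_s: 17.43
eef_pos: [0.4303, -0.1199, 0.3451]
eef_rot: [[-0.0, 1.0, 0.002], [1.0, 0.0, -0.0], [-0.0, 0.002, -1.0]]
contact_force: [0.7, -0.6, 0.3]
gripper_width: 0.32
grasp_force: 0.0
```

{"api": "carry_out", "payload": {
  "targets": [
    [[0.35,0,0.6,0,0,0,0],[0.35,0,0.6,0,0,0,0],[0.35,0,0.6,0,0,0,0],[0.35,0,0.6,0,0,0,0]]
  ]
}}

```text
time_s: 17.77
eef_pos: [0.4304, -0.0301, 0.3445]
eef_rot: [[0.001, 1.0, 0.001], [1.0, -0.001, 0.0], [0.0, 0.001, -1.0]]
contact_force: [0.6, -0.5, -0.1]
gripper_width: 0.322
grasp_force: 0.0
```

```bash
python3 - <<'E'
from h import *
a=env.get_image("scene");b=env.get_image("top")
s=env.read_state();print(s["time_s"],s["eef_pos"])
a0=cv2.imread("pics/scene0.png")
o=np.zeros((500,800,3),np.uint8)
o[:500,:400]=cv2.resize(a[215:315,305:385],None,fx=5,fy=5,interpolation=3)
o[:500,400:]=cv2.resize(b[165:265,322:402],None,fx=5,fy=5,interpolation=3)
cv2.imwrite("pics/z7.png",o)
for n,i,(x0,y0,x1,y1) in(("scene",a,(290,215,395,325)),("top",b,(316,168,405,245))):
    k,l,st,c=cv2.connectedComponentsWithStats((i[y0:y1,x0:x1].max(2)<60).astype(np.uint8))
    print(n,[(st[j,4],np.round(c[j]+[x0,y0],1)) for j in range(1,k) if st[j,4]>100 or st[j,4]>50])
E
```

```text
17.8667 [ 0.43047925 -0.03208715  0.34435066]
scene [(np.int32(327), array([328.8, 246.3])), (np.int32(127), array([350.1, 248.1])), (np.int32(69), array([368.8, 271.6])), (np.int32(65), array([322.3, 277.3])), (np.int32(59), array([380.4, 292.3])), (np.int32(163), array([390.5, 315.3]))]
top [(np.int32(66), array([364.4, 204.6])), (np.int32(237), array([368.9, 229.5]))]
```

View pics/z7.png

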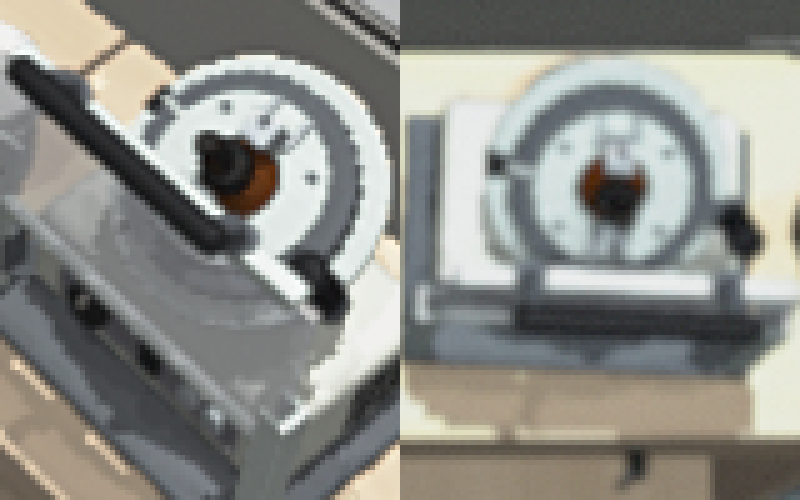

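Crop z7 shows the bar up, with its centre at scene (328.8,246.3). The pointer is beside the locked mark at scene (338,235) and the bottle is seated. Handing in.

```bash
python3 -c "
from workcell import env
print(env.finish_job())"
```

```text
the job is handed in; nothing more can be done
None
```

I slid the guard down, turned the collar to the locked mark (about 1.2 rad), slid the guard back up to its top stop, and handed the job in; the last picture shows the bottle still seated, but the hand-in returned no verdict.

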